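# Gauge the ladder sleeve and index the stile section to the next lock hole

### The arm

A 6-joint arm with a two-finger parallel gripper is mounted at the origin on the work surface. World frame = base frame: x ahead of the robot, y to its left, z up, the work surface at z = 0. Lengths are in mm, angles in rad, forces in N, time in s.
With the tool pointing down it reaches from about 250 to 850 mm from the base axis. Payload 12.5 kg.
Tool frame: the origin (TCP) lies midway between the tips of the shut fingers; the grasp point (between the pads) lies 19 mm behind it; z points along the fingers, y is the line along which they close (so a half turn about z gives the same grasp; the last joint's range is limited). The gripper opens to 93 mm and grips with 3 to 60 N. Pads are 15 mm wide; open, the fingers measure 128 mm over their backs; the gripper's body (75 mm by 188 mm) begins 65 mm behind the grasp point.
Start: joints at [-1.207, 0.351, 1.652, -0, 1.139, -0.085], TCP at [238.653, -495.509, 218.633] pointing down, gripper open.
Joint ranges: [-2.75, 2.75], [-0.79, 2.1], [0.01, 2.65], [-1.57, 4.71], [0.07, 3.14], [-2.87, 2.87]. Speed limits (rad/s): [2.22, 2.22, 2.79, 3.14, 3.14, 3.14].

### API

Orientations are given as a unit quaternion [x, y, z, w].
In Python, from plant import bot gives the robot as it stands.
- The arm moves only by the tool jog_arm, never from a script. Its argument "targets" is a list of rows, each an object of numbers: "ax", "ay", "az": the turn, a rotation vector about the tool's x, y, z in degrees; "dx", "dy", "dz": the shift along the tool's x, y, z in mm; "hand": the closure, from 0 (fully open) to 1 (shut). In form: [{"ax": .., "ay": .., "az": .., "dx": .., "dy": .., "dz": .., "hand": ..}, ...]. A call has 1 to 20 rows; each row is the pose to reach, as a shift and turn from the pose commanded when the call began, along the tool's axes at that moment; what a row does not reach only later rows make up. A row lasts 1/10 s, in which the tool goes at most 50 mm and 8.59 degrees, less where a joint would pass 70% of its speed; a pose out of reach is approached as far as the arm can. A call with a gripper value outside its range is refused whole. The fingers move at their own pace and stop on an object; "squeeze" is the grip in N (left out, the last holds). Time passes only in rows, so rows that repeat a pose let the fingers close. It gives the time, the measured TCP pose, the force, the opening and the grip force at its end, in the units of the state.
- bot.sense(): the state, without advancing time (a new reading comes with each control period).
- bot.read_camera(name): name is "side" or "top" or "wrist"; returns a dict with "pixels" (480x640x3 uint8, red, green, blue), "z_map" (480x640 float32, mm along the optical axis (not along the pixel's ray), 0 where there is no reading), "fx", "fy", "cx", "cy" (pixels), "D" ([k1, k2, p1, p2, k3] as OpenCV has them; the pictures are not rectified), "rvec" (rotation vector, rad) and "tvec" (3), from world to camera coordinates, as OpenCV has them. Camera axes: x right, y down, z forward; pixel columns grow to the right and rows downward; lengths in mm; the calibration is good to about 2 mm. A picture is of the moment at which its call begins.
- bot.sign_off(): hands the job in; it is judged then, once.
Trained networks look in a picture, given as the dict that the camera call returned (one of the last four; its "shot" number tells which), for a name from the list of things; names that differ only in an ending like _2 or _b are one class to them, and where a whole thing is asked for, a point or a joint stands for the part that bears it (a point fixed in the world has none). Each returns a list of dicts, best first, with "confidence" (0 to 1); they miss things now and then, are a little off and sometimes report something else, mostly with a low value. They report only what shows in the picture. A call takes as long as a camera call. They do not tell look-alikes from the thing itself.
- bot.regions_of(picture, thing): "region" (480x640 bool, what is visible of it) and "pixel" ([column, row] in pixels, amid what is visible of it).
- bot.mark_of(picture, thing): "pixel" ([column, row] in pixels: a listed point, or the origin of a listed thing).
The state is a dict: "t": time; "joints": joint angles; "qvel": joint speeds; "tau": joint torques, N m; "position": TCP position; "tool_rot": TCP orientation; "force": force on the tool from outside, world axes, zero at the start; "wrist_torque": the same for the moment, N m; "grip_width": opening from 0.0 (shut) to 1.0 (fully open); "grasp_force": force on a finger pad.
Only numpy, scipy, OpenCV 4.12 (cv2) and the standard library are available. Lean on these libraries where they do the work, as an engineer would, in place of code of your own. Each camera call takes 0.05 s, during which the arm holds its last target. There are 200 camera calls.

### The job

Of the two white sleeves, slide the one whose bore fits onto the steel gauge pin of the blue ladder section, fully home, and let go of it; leave the other sleeve and everything else on the bench alone. Then pull up the red lock knob, slide the section along its rail to the next hole and let the lock pin drop fully into it, with the sleeve still home on its pin. Finish while still holding the red knob in the gripper, pin fully engaged: do not let go of it.

Things in the scene. Friction and masses are not known exactly. Their poses are not given: they have to be found in the camera images.
- rail: Fixed bare-aluminium ladder rail lying on the bench, 310 mm long (its y), 66 mm wide (its x; the section's cheeks make it 84 mm), top face 36 mm above the bench. Origin: on the bench under the first lock hole, which is mid-length. Its y axis points the way the section has to slide; z up. Three square lock holes, 13.6 mm long in y, lie at y = 0, 60 and 120 mm; the pin starts in the first.
- hole1 (a point): Centre of the NEXT lock hole's mouth (rail y = 60 mm), on the rail's top face, where the lock pin has to end. Axes as the rail's.
- section (a joint): Travel (m) of the blue sliding section along the rail's +y: about 0 at the start, 0.060 with the pin in the next hole, 0.120 in the third; stops at -0.004 and 0.124. 2 N of friction, drag 12 N per m/s; when locked, about 2 mm of play either way. 84 mm wide over its cheeks, top 57 mm above the bench; carries the gauge pin and, 110 mm further along +y, the red knob.
- plunger (a joint): Lift (m) of the spring lock pin with its red knob: 0 fully down, stop at 0.024. The 10 mm pin reaches 10 mm below the rail's top face, so it is clear of the hole above 0.010; lift it 0.015 to 0.020 before sliding. A spring pulls it down with 6 N at 0, 10.6 N at 0.024. Released between holes it rides on the rail at 0.010 and drops into the next hole it meets.
- knob: Red round knob of the lock plunger, diameter 30 mm, 34 mm tall, upright. Origin: centre of its underside, 69 mm above the bench with the pin down, 12 mm above the section's top (a 24 mm round boss is beneath); its top is 103 mm above the bench. Grip it across its diameter from above; it moves with the plunger and the section. Axes as the rail's.
- gauge_foot (a point): Foot of the upright steel gauge pin, on the section's top face, 57 mm above the bench, 110 mm behind the knob's axis (rail -y). The gauge pin has diameter 21 mm and is 45 mm tall, the last 7 mm tapering to 12 mm. Moves with the section. Axes as the rail's, z up along the pin.
- sleeve_wide: White plastic sleeve standing on the bench: outer diameter 40 mm, bore 24 mm right through, 36 mm tall. It fits the gauge pin. Origin: centre of its underside; z along its axis. Home: its underside on the section's top face, gauge pin 9 mm proud of it.
- sleeve_narrow: White plastic sleeve of the same outside (diameter 40 mm, 36 mm tall) but bore 15 mm: too small for the gauge pin. The two sleeves may stand in either place. Origin: centre of its underside. To be left alone.
- rubber_foot: Bystander: black rubber foot, diameter 32 mm, 22 mm tall, standing between the sleeves. Origin: centre of its underside.
- spanner: Bystander: steel spanner lying on the right of the bench. Origin: middle of its underside.
- driver: Bystander: screwdriver lying on the left of the bench. Origin: middle of its underside.
- oil_can: Bystander: can, diameter 56 mm, 120 mm tall, at the back right. Origin: centre of its underside.
- carton: Bystander: cardboard box 90 x 60 x 50 mm at the back left. Origin: centre of its underside.
- tape: Bystander: yellow roll, diameter 90 mm, 22 mm tall, lying on the right. Origin: centre of its underside.
Mind the look-alikes: they are no part of the job. Leave any black look-alike of the sleeve_wide alone.

How it is judged (in metres and radians):
On the way, in this order (a step that is already met when the one before it is completed fails the run):
1. the wide-bore sleeve is fully home on the gauge pin and let go of, the section still locked in its first hole (z of sleeve_wide in the frame of gauge_foot between -0.004 and 0.004 m and horizontal distance between sleeve_wide and gauge_foot below 0.004 m and angle between the z axis of sleeve_wide and the z axis of gauge_foot, either way round below 0.1 rad and contact force between the fingers and sleeve_wide below 0.1 N and value of joint section below 0.006 m and value of joint plunger below 0.004 m), for 0.2 s.
2. the red knob is pulled up by the gripper until the pin is clear of the first hole (value of joint plunger above 0.009 m and contact force between the fingers and knob above 0.5 N), for 0.1 s.
At the end, for the whole second after the job is handed in: Section travel 60 mm within 5 mm, lock pin within 3 mm of fully down, fingers still on the red knob with over 2 N; wide sleeve at rest, not touched by the fingers, home on the gauge pin (within 4 mm in height and centring, tilt under 0.1 rad) (z of sleeve_wide in the frame of gauge_foot between -0.004 and 0.004 m and horizontal distance between sleeve_wide and gauge_foot below 0.004 m and angle between the z axis of sleeve_wide and the z axis of gauge_foot, either way round below 0.1 rad and value of joint section between 0.055 and 0.065 m and value of joint plunger below 0.003 m and contact force between the fingers and knob above 2 N and contact force between the fingers and sleeve_wide below 0.1 N and linear speed of sleeve_wide below 0.02 m/s); the arm keeps its last pose, push and grip.
It fails at once if the narrow sleeve is moved more than 20 mm (distance of sleeve_narrow from where it was at the start of the episode above 0.02 m).
It fails at once if a bystander is moved more than 30 mm (distance of any of rubber_foot, spanner, driver, oil_can, carton, tape from where it was at the start of the episode above 0.03 m).
It also fails if it takes over 58 s, if anything falls off the work surface, if the arm or the gripper's body presses on something with over 40 N, if the wrist force passes 120 N, or if a joint passes its speed limit or range.

## Working session

There is one attempt and no reset: what is moved stays moved. The work goes in short steps, Python scripts to look and compute and a tool call to move; the robot and the scene stay as the last step left them, time stands still between calls to the robot, and variables do not carry over. Pictures are saved under pics/ and viewed, at most 10 in all, crops included, and the job is handed in when it is done.

Besides the shell and the picture viewer there is one more tool, called after ">>>" in YAML: its name, and indented under it one key for each argument. jog_arm: Moves the arm, as the interface text tells. Its arguments: {"type":"object","properties":{"targets":{"type":"array","items":{"type":"object","properties":{"ax":{"type":"number"},"ay":{"type":"number"},"az":{"type":"number"},"dx":{"type":"number"},"dy":{"type":"number"},"dz":{"type":"number"},"hand":{"type":"number"}}}},"squeeze":{"type":"number"}},"required":["targets"]}

```bash
mkdir -p pics; cat > h.py <<'E'
import numpy as np, cv2
from plant import bot
def cam(n): return bot.read_camera(n)
def save(p,name): cv2.imwrite('pics/'+name,p['pixels'][:,:,::-1])
def KD(p): return np.array([[p['fx'],0,p['cx']],[0,p['fy'],p['cy']],[0,0,1.]]),np.array(p['D'],float)
def ray(p,px):
    K,D=KD(p); u=cv2.undistortPoints(np.array(px,float).reshape(-1,1,2),K,D).reshape(-1,2)
    R=cv2.Rodrigues(np.array(p['rvec'],float))[0]; t=np.array(p['tvec'],float).ravel()
    return -R.T@t, np.c_[u,np.ones(len(u))]@R, u
def at_z(p,px,z):
    o,d,_=ray(p,px); return o+d*((z-o[2])/d[:,2])[:,None]
def cloud(p,mask):
    r,c=np.nonzero(mask&(p['z_map']>0)); o,d,_=ray(p,np.c_[c,r]); return o+d*p['z_map'][r,c][:,None]
def proj(p,X):
    K,D=KD(p); return cv2.projectPoints(np.array(X,float).reshape(-1,1,3),np.array(p['rvec'],float),np.array(p['tvec'],float),K,D)[0].reshape(-1,2)
E
python3 - <<'E'
from h import *
s=bot.sense(); print(s)
np.set_printoptions(precision=1,suppress=True)
for n in ('top','side'):
    p=cam(n); save(p,n+'0.png')
    for th in ('sleeve_wide','sleeve_narrow','knob','section','gauge_foot','hole1','rail'):
        m=bot.mark_of(p,th) if th!='section' else []
        print(n,th,'mark',[(np.array(a['pixel']).round(),round(a['confidence'],2)) for a in m[:3]])
        if th in('sleeve_wide','sleeve_narrow','knob'):
            for a in bot.regions_of(p,th)[:3]:
                P=cloud(p,a['region']); z=np.percentile(P[:,2],95); Q=P[P[:,2]>z-5]
                print('   reg',np.array(a['pixel']).round(),round(a['confidence'],2),a['region'].sum(),'ztop',z,'ctr',(Q.min(0)+Q.max(0))/2,np.median(Q,0))
E
```

```text
{'t': 0.0, 'joints': array([-1.20659764e+00,  3.51225801e-01,  1.65240089e+00, -9.39301865e-06,
        1.13911657e+00, -8.45997012e-02]), 'qvel': array([ 0.0001927 ,  0.00225704,  0.00085088,  0.00191847, -0.00084365,
        0.00011303]), 'tau': array([-1.17821193e-03, -4.97310519e+01, -2.85252857e+01,  6.98870374e-02,
        2.56599864e-02, -1.17315171e-04]), 'position': array([ 238.53590005, -495.20565585,  218.11596956]), 'tool_rot': array([ 9.74927376e-01,  2.22522539e-01, -8.43882245e-05, -5.69095675e-04]), 'force': array([ 0.7115443, -0.0627197, -1.326846 ]), 'wrist_torque': array([-0.04863071,  0.02088848,  0.00354631]), 'grasp_force': 0.0, 'grip_width': 0.9999741584422714}
top sleeve_wide mark [(array([234., 250.]), 0.82), (array([257., 314.]), 0.64), (array([272., 272.]), 0.63)]
   reg [266. 266.] 0.72 221 ztop 38.86996929318529 ctr [450.2 108.5  36.9] [449.7 107.5  36.7]
   reg [254. 310.] 0.72 195 ztop 40.00388972548338 ctr [360.9 142.2  39.1] [361.6 142.3  37. ]
   reg [229. 248.] 0.53 228 ztop 39.12321770734277 ctr [503.1 191.4  38.2] [503.3 192.3  36.8]
top sleeve_na
[... 719 characters left out ...]
859136 ctr [503.1 195.3  35.8] [503.3 196.2  35.7]
side sleeve_narrow mark [(array([345., 250.]), 0.82), (array([279., 267.]), 0.45)]
   reg [343. 248.] 0.82 325 ztop 35.931758105780006 ctr [ 449.1 -104.2   34.7] [ 448.9 -101.3   34.1]
   reg [266. 173.] 0.48 1094 ztop 119.37377463683909 ctr [ 662.  -341.4  118.2] [ 661.3 -339.   118.3]
side knob mark [(array([282., 242.]), 0.68), (array([195., 395.]), 0.25)]
   reg [282. 232.] 0.74 238 ztop 102.95083709694643 ctr [579.1 -44.7 101.6] [579.  -42.4 101.2]
side section mark []
side gauge_foot mark [(array([286., 217.]), 0.57), (array([336., 322.]), 0.26)]
side hole1 mark [(array([277., 269.]), 0.96)]
side rail mark [(array([279., 266.]), 0.74)]
```

```bash
python3 - <<'E'
import cv2
a=cv2.imread('pics/top0.png')[150:350,160:440]; cv2.imwrite('pics/top0c.png',cv2.resize(a,(800,571),interpolation=cv2.INTER_CUBIC))
a=cv2.imread('pics/side0.png')[190:390,220:480]; cv2.imwrite('pics/side0c.png',cv2.resize(a,(780,600),interpolation=cv2.INTER_CUBIC))
E
```

```text
(no output)
```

View pics/top0c.png

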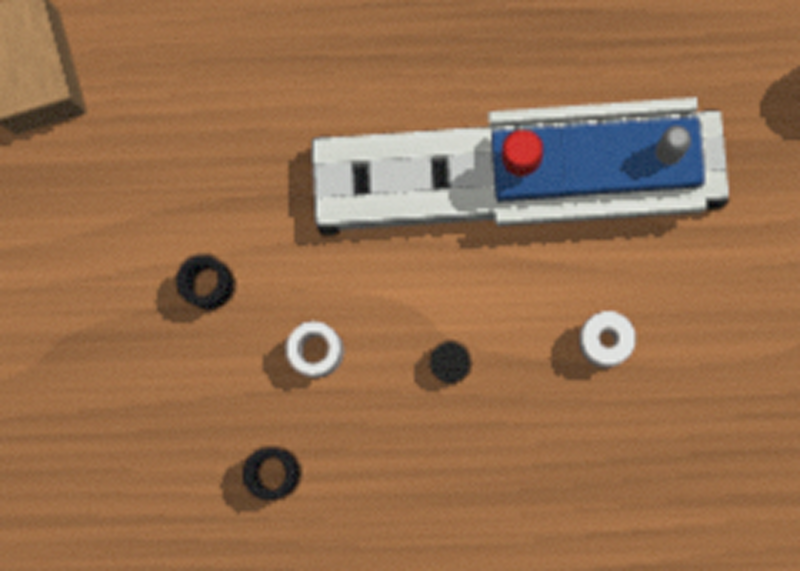

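View pics/side0c.png

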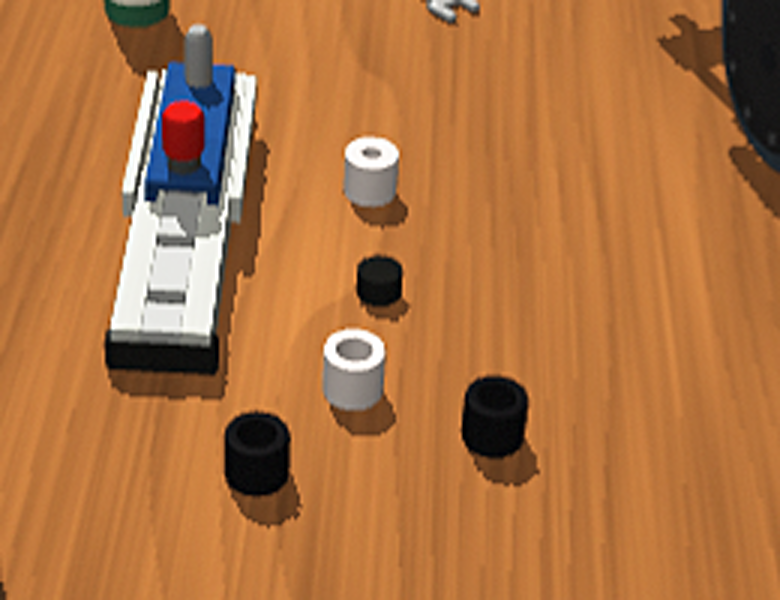

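The white candidates in top-image pixels are the left one at (270,272), with the large bore, and the right one at (371,268), with the small bore. The black look-alikes are at (232,249) and (255,316). Both crops show that the wide one, sleeve_wide, is the left white sleeve. The knob is at (342,204) and the gauge pin tip at (397,199).

```bash
cat >> h.py <<'E'
np.set_printoptions(precision=1,suppress=True)
def blob(p,mask,zlo,zhi,near=None,r=60):
    rr,cc=np.nonzero(mask&(p['z_map']>0)); P=cloud(p,mask)
    k=(P[:,2]>zlo)&(P[:,2]<zhi)
    if near is not None: k&=np.hypot(P[:,0]-near[0],P[:,1]-near[1])<r
    P=P[k]; px=np.c_[cc,rr][k]
    if len(P)<5: return None
    c,rad=cv2.minEnclosingCircle(px.astype(np.float32))
    return dict(n=len(P),mean=P.mean(0),z=np.median(P[:,2]),circ=at_z(p,c,np.median(P[:,2]))[0],rect=cv2.minAreaRect(P[:,:2].astype(np.float32)),px=c,rad=rad)
def hsv(p): return cv2.cvtColor(p['pixels'],cv2.COLOR_RGB2HSV)
def masks(p):
    h=hsv(p); H,S,V=[h[...,i].astype(int) for i in range(3)]
    return dict(white=(S<40)&(V>110),red=((H<8)|(H>172))&(S>150)&(V>70),blue=(H>100)&(H<130)&(S>110),grey=(S<60))
E
python3 - <<'E'
from h import *
for n in('top','side'):
    p=cam(n); m=masks(p)
    print(n,'sleeve',blob(p,m['white'],30,42,(450,108),35))
    print(n,'knob',blob(p,m['red'],98,108))
    b=blob(p,m['blue'],50,64); print(n,'blue',b)
    print(n,'pin',blob(p,m['grey'],96,108,(583,-155),40))
    print(n,'allpts pin',blob(p,m['grey'],70,108,(583,-155),40))
E
```

```text
top sleeve {'n': 178, 'mean': array([449.8, 108.9,  36. ]), 'z': np.float64(36.1900745255017), 'circ': array([450.1, 108.9,  36.2]), 'rect': ((450.2656555175781, 109.69007110595703), (38.790401458740234, 36.80424880981445), 88.67301177978516), 'px': (269.3412780761719, 271.547607421875), 'rad': 9.357412338256836}
top knob {'n': 151, 'mean': array([580.7, -49.6, 103. ]), 'z': np.float64(102.92974912377974), 'circ': array([580.6, -49.6, 102.9]), 'rect': ((581.0564575195312, -49.67310333251953), (26.46058464050293, 25.008926391601562), 88.52680206298828), 'px': (342.5, 202.10000610351562), 'rad': 6.860124111175537}
top blue {'n': 2414, 'mean': array([710.3, -82.3,  57.4]), 'z': np.float64(57.537811939729636), 'circ': array([ 770. , -134.6,   57.5]), 'rect': ((747.5830078125, -119.65725708007812), (383.9347839355469, 935.2456665039062), 0.11675654351711273), 'px': (378.0, 120.0), 'rad': 229.1201629638672}
top pin {'n': 61, 'mean': array([ 585.7, -158.8,  100.9]), 'z': np.float64(100.92774582226104), 'circ': array([ 584.9, -159. ,  100.9]), 'rect': ((585.9486694335938, -159.2249298095703)
[... 1239 characters left out ...]
5189208984375), 30.64684295654297), 'px': (336.5, 226.0), 'rad': 333.74737548828125}
side pin {'n': 33, 'mean': array([ 583.6, -153.3,   99.2]), 'z': np.float64(99.42424223850526), 'circ': array([ 583.3, -149.8,   99.4]), 'rect': ((583.9129638671875, -154.13877868652344), (15.539679527282715, 17.13763999938965), 7.428543567657471), 'px': (285.5, 202.0), 'rad': 3.6401548385620117}
side allpts pin {'n': 116, 'mean': array([ 583.3, -150.3,   87.8]), 'z': np.float64(88.02695318649842), 'circ': array([ 583.4, -149.5,   88. ]), 'rect': ((582.7782592773438, -152.6211395263672), (18.050464630126953, 20.443180084228516), 7.008543968200684), 'px': (285.5, 206.43333435058594), 'rad': 7.583267688751221}
```

>>> jog_arm:
  targets:
    - {"dx": 453,"dy": -453,"dz": 30,"az": -66.6,"hand": 0}
    - {"dx": 453,"dy": -453,"dz": 30,"az": -66.6,"hand": 0}
    - {"dx": 453,"dy": -453,"dz": 30,"az": -66.6,"hand": 0}
    - {"dx": 453,"dy": -453,"dz": 30,"az": -66.6,"hand": 0}
    - {"dx": 453,"dy": -453,"dz": 30,"az": -66.6,"hand": 0}
    - {"dx": 453,"dy": -453,"dz": 30,"az": -66.6,"hand": 0}
    - {"dx": 453,"dy": -453,"dz": 30,"az": -66.6,"hand": 0}
    - {"dx": 453,"dy": -453,"dz": 30,"az": -66.6,"hand": 0}
    - {"dx": 453,"dy": -453,"dz": 30,"az": -66.6,"hand": 0}
    - {"dx": 453,"dy": -453,"dz": 30,"az": -66.6,"hand": 0}
    - {"dx": 453,"dy": -453,"dz": 30,"az": -66.6,"hand": 0}
    - {"dx": 453,"dy": -453,"dz": 30,"az": -66.6,"hand": 0}
    - {"dx": 453,"dy": -453,"dz": 30,"az": -66.6,"hand": 0}
    - {"dx": 453,"dy": -453,"dz": 30,"az": -66.6,"hand": 0}
    - {"dx": 453,"dy": -453,"dz": 30,"az": -66.6,"hand": 0}
    - {"dx": 453,"dy": -453,"dz": 30,"az": -66.6,"hand": 0}
    - {"dx": 453,"dy": -453,"dz": 30,"az": -66.6,"hand": 0}

```text
invalid input
```

```bash
python3 - <<'E'
from h import *
p=cam('wrist'); save(p,'w1.png'); m=masks(p); s=bot.sense()
print(s['t'],s['position'],cv2.Rodrigues(np.eye(3))[0].T, s['tool_rot'].round(4))
print(blob(p,m['white'],28,45,(450,108),35), p['z_map'][::80,::100])
E
```

```text
1.15 [ 238.6 -495.5  218.6] [[0. 0. 0.]] [ 1.   0.2  0.  -0. ]
None [[ 342.3  344.3  344.1  346.2  344.4  343.6  342.1]
 [ 359.6  359.9  362.5  361.5  362.1  362.1  360. ]
 [ 378.5  379.2  380.8  380.7  379.8  380.2  378.5]
 [ 399.8  399.8  400.7  399.5  398.8  399.6 1179.3]
 [  77.4  421.4  166.4  420.2  421.9  136.9   76.5]
 [  67.9   90.6  446.6  446.   446.7  107.4   67. ]]
```

View pics/w1.png

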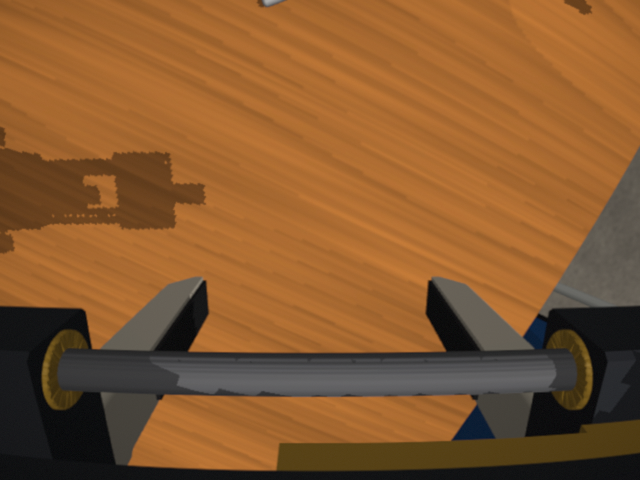

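The wrist picture shows only bare bench with the fingers at (190,300) and (445,300), because the move was refused. I'll retry with every key given.

>>> jog_arm:
  targets:
    - {"ax": 0,"ay": 0,"az": -8.5,"dx": 35,"dy": -35,"dz": 2,"hand": 0}
    - {"ax": 0,"ay": 0,"az": -17,"dx": 70,"dy": -70,"dz": 4,"hand": 0}
    - {"ax": 0,"ay": 0,"az": -25.5,"dx": 105,"dy": -105,"dz": 6,"hand": 0}
    - {"ax": 0,"ay": 0,"az": -34,"dx": 140,"dy": -140,"dz": 8,"hand": 0}
    - {"ax": 0,"ay": 0,"az": -42,"dx": 175,"dy": -175,"dz": 10,"hand": 0}
    - {"ax": 0,"ay": 0,"az": -50,"dx": 210,"dy": -210,"dz": 12,"hand": 0}
    - {"ax": 0,"ay": 0,"az": -58,"dx": 245,"dy": -245,"dz": 15,"hand": 0}
    - {"ax": 0,"ay": 0,"az": -66.6,"dx": 280,"dy": -280,"dz": 18,"hand": 0}
    - {"ax": 0,"ay": 0,"az": -66.6,"dx": 315,"dy": -315,"dz": 20,"hand": 0}
    - {"ax": 0,"ay": 0,"az": -66.6,"dx": 350,"dy": -350,"dz": 22,"hand": 0}
    - {"ax": 0,"ay": 0,"az": -66.6,"dx": 385,"dy": -385,"dz": 25,"hand": 0}
    - {"ax": 0,"ay": 0,"az": -66.6,"dx": 420,"dy": -420,"dz": 28,"hand": 0}
    - {"ax": 0,"ay": 0,"az": -66.6,"dx": 440,"dy": -440,"dz": 30,"hand": 0}
    - {"ax": 0,"ay": 0,"az": -66.6,"dx": 453,"dy": -453,"dz": 30,"hand": 0}
    - {"ax": 0,"ay": 0,"az": -66.6,"dx": 453,"dy": -453,"dz": 30,"hand": 0}
    - {"ax": 0,"ay": 0,"az": -66.6,"dx": 453,"dy": -453,"dz": 30,"hand": 0}
  squeeze: 30

```text
t: 2.75
position: [450.0, 108.9, 188.5]
tool_rot: [0.692, 0.721, -0.0, -0.0]
force: [0.4, 0.7, 0.6]
grip_width: 0.995
grasp_force: 0.0
```

```bash
python3 - <<'E'
from h import *
p=cam('wrist'); save(p,'w2.png'); m=masks(p); s=bot.sense()
print(s['t'],s['position'], s['tool_rot'].round(4))
print(blob(p,m['white'],28,45,(450,108),35))
E
```

```text
2.8 [449.9 108.5 188.6] [ 0.7  0.7 -0.  -0. ]
{'n': 1340, 'mean': array([449.5, 110.8,  36.3]), 'z': np.float64(36.62462272864198), 'circ': array([449.6, 111. ,  36.6]), 'rect': ((449.39251708984375, 110.26628875732422), (37.802635192871094, 38.834129333496094), 2.54156756401062), 'px': (316.7064208984375, 214.9633026123047), 'rad': 25.59029769897461}
```

View pics/w2.png

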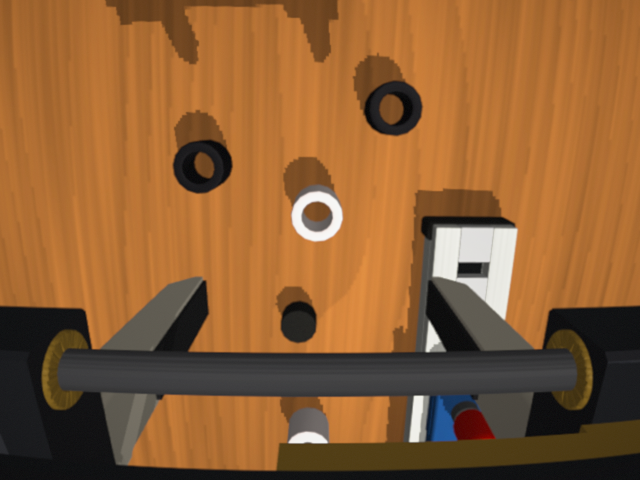

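The wide sleeve is at (317,215) with a bore-to-outside ratio of about 0.6, and nothing stands near the finger paths. Descend, grip and lift.

>>> jog_arm:
  targets:
    - {"ax": 0,"ay": 0,"az": 0,"dx": 2,"dy": -0.5,"dz": 45,"hand": 0}
    - {"ax": 0,"ay": 0,"az": 0,"dx": 2,"dy": -0.5,"dz": 90,"hand": 0}
    - {"ax": 0,"ay": 0,"az": 0,"dx": 2,"dy": -0.5,"dz": 135,"hand": 0}
    - {"ax": 0,"ay": 0,"az": 0,"dx": 2,"dy": -0.5,"dz": 165,"hand": 0}
    - {"ax": 0,"ay": 0,"az": 0,"dx": 2,"dy": -0.5,"dz": 178,"hand": 0.2}
    - {"ax": 0,"ay": 0,"az": 0,"dx": 2,"dy": -0.5,"dz": 179,"hand": 1}
    - {"ax": 0,"ay": 0,"az": 0,"dx": 2,"dy": -0.5,"dz": 179,"hand": 1}
    - {"ax": 0,"ay": 0,"az": 0,"dx": 2,"dy": -0.5,"dz": 179,"hand": 1}
    - {"ax": 0,"ay": 0,"az": 0,"dx": 2,"dy": -0.5,"dz": 179,"hand": 1}
    - {"ax": 0,"ay": 0,"az": 0,"dx": 2,"dy": -0.5,"dz": 179,"hand": 1}
    - {"ax": 0,"ay": 0,"az": 0,"dx": 2,"dy": -0.5,"dz": 179,"hand": 1}
    - {"ax": 0,"ay": 0,"az": 0,"dx": 2,"dy": -0.5,"dz": 179,"hand": 1}
    - {"ax": 0,"ay": 0,"az": 0,"dx": 2,"dy": -0.5,"dz": 179,"hand": 1}
  squeeze: 25

```text
t: 4.1
position: [449.9, 111.2, 10.0]
tool_rot: [0.693, 0.721, 0.0, 0.0]
force: [-1.1, -0.6, 6.3]
grip_width: 0.429
grasp_force: 25.0
```

>>> jog_arm:
  targets:
    - {"ax": 0,"ay": 0,"az": 0,"dx": 0,"dy": 0,"dz": -30,"hand": 1}
    - {"ax": 0,"ay": 0,"az": 0,"dx": 0,"dy": 0,"dz": -75,"hand": 1}
    - {"ax": 0,"ay": 0,"az": 0,"dx": 0,"dy": 0,"dz": -120,"hand": 1}
    - {"ax": 0,"ay": 0,"az": 0,"dx": -35,"dy": 14,"dz": -150,"hand": 1}
    - {"ax": 0,"ay": 0,"az": 0,"dx": -75,"dy": 30,"dz": -170,"hand": 1}
    - {"ax": 0,"ay": 0,"az": 0,"dx": -115,"dy": 46,"dz": -180,"hand": 1}
    - {"ax": 0,"ay": 0,"az": 0,"dx": -155,"dy": 62,"dz": -180,"hand": 1}
    - {"ax": 0,"ay": 0,"az": 0,"dx": -195,"dy": 78,"dz": -180,"hand": 1}
    - {"ax": 0,"ay": 0,"az": 0,"dx": -235,"dy": 94,"dz": -180,"hand": 1}
    - {"ax": 0,"ay": 0,"az": 0,"dx": -275,"dy": 110,"dz": -180,"hand": 1}
    - {"ax": 0,"ay": 0,"az": 0,"dx": -306,"dy": 123,"dz": -180,"hand": 1}
    - {"ax": 0,"ay": 0,"az": 0,"dx": -306,"dy": 123,"dz": -180,"hand": 1}
    - {"ax": 0,"ay": 0,"az": 0,"dx": -306,"dy": 123,"dz": -180,"hand": 1}
    - {"ax": 0,"ay": 0,"az": 0,"dx": -306,"dy": 123,"dz": -180,"hand": 1}
  squeeze: 25

```text
t: 5.5
position: [584.5, -188.7, 189.4]
tool_rot: [0.692, 0.721, -0.0, -0.0]
force: [-0.4, -0.6, -0.2]
grip_width: 0.429
grasp_force: 25.0
```

```bash
python3 - <<'E'
from h import *
p=cam('wrist'); save(p,'w3.png'); m=masks(p); s=bot.sense()
print(s['t'],s['position'], s['tool_rot'].round(4))
print('knob',blob(p,m['red'],98,108,(580,-49),40))
print('pin',blob(p,m['grey'],95,108,(585,-158),25))
print('sleeve',blob(p,m['white'],150,230))
print('mark',[(a['pixel'],a['confidence'],at_z(p,a['pixel'],57)) for a in bot.mark_of(p,'gauge_foot')[:2]])
print('hole',[(a['pixel'],a['confidence'],at_z(p,a['pixel'],36)) for a in bot.mark_of(p,'hole1')[:2]])
b=m['blue']; P=cloud(p,b); P=P[(abs(P[:,2]-57)<5)]; print('blue',cv2.minAreaRect(P[:,:2].astype(np.float32)),P.mean(0))
E
```

```text
5.55 [ 584.6 -188.6  189.6] [ 0.7  0.7 -0.  -0. ]
knob {'n': 1114, 'mean': array([581.5, -56.3, 102.9]), 'z': np.float64(103.34368572042686), 'circ': array([581.3, -51.7, 103.3]), 'rect': ((581.5797119140625, -56.826786041259766), (28.589338302612305, 14.084378242492676), 2.606092929840088), 'px': (321.5, 2.409090995788574), 'rad': 25.613645553588867}
pin {'n': 814, 'mean': array([ 585.1, -158. ,  100.6]), 'z': np.float64(101.10823812396968), 'circ': array([ 585. , -157.9,  101.1]), 'rect': ((585.3102416992188, -158.56422424316406), (19.139245986938477, 19.657806396484375), 3.2372512817382812), 'px': (320.15887451171875, 191.23831176757812), 'rad': 16.381305694580078}
sleeve {'n': 6098, 'mean': array([ 584.6, -184.5,  210.3]), 'z': np.float64(215.39433201630806), 'circ': array([ 583.2, -183.8,  215.4]), 'rect': ((583.1221923828125, -186.20819091796875), (40.29849624633789, 32.474483489990234), 11.519457817077637), 'px': (313.8809509277344, 312.1681213378906), 'rad': 61.99955368041992}
mark [([318.2, 181.7], 0.68, array([[ 583.9, -158.2,   57. ]]))]
hole []
blue ((715.9988403320312, -196.3899688720703), (145.4586181640625, 439.89093017578125), 56.872928619384766) [ 597.1 -117.6   57.8]
```

View pics/w3.png

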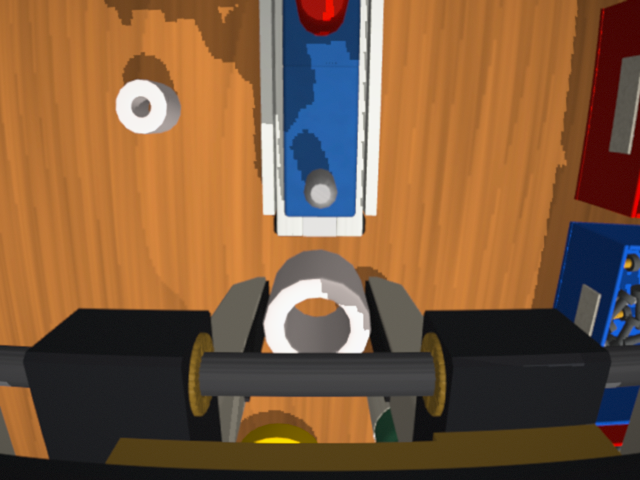

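The sleeve is held between the fingers at (317,320). The pin tip is at (320,190) and the knob at (322,10). Move over the pin and start down.

>>> jog_arm:
  targets:
    - {"ax": 0,"ay": 0,"az": 0,"dx": 20,"dy": 1.7,"dz": 10,"hand": 1}
    - {"ax": 0,"ay": 0,"az": 0,"dx": 30.6,"dy": 1.7,"dz": 40,"hand": 1}
    - {"ax": 0,"ay": 0,"az": 0,"dx": 30.6,"dy": 1.7,"dz": 65,"hand": 1}
    - {"ax": 0,"ay": 0,"az": 0,"dx": 30.6,"dy": 1.7,"dz": 70,"hand": 1}
    - {"ax": 0,"ay": 0,"az": 0,"dx": 30.6,"dy": 1.7,"dz": 70,"hand": 1}
    - {"ax": 0,"ay": 0,"az": 0,"dx": 30.6,"dy": 1.7,"dz": 76,"hand": 1}
    - {"ax": 0,"ay": 0,"az": 0,"dx": 30.6,"dy": 1.7,"dz": 80,"hand": 1}
    - {"ax": 0,"ay": 0,"az": 0,"dx": 30.6,"dy": 1.7,"dz": 84,"hand": 1}
    - {"ax": 0,"ay": 0,"az": 0,"dx": 30.6,"dy": 1.7,"dz": 88,"hand": 1}
    - {"ax": 0,"ay": 0,"az": 0,"dx": 30.6,"dy": 1.7,"dz": 88,"hand": 1}
  squeeze: 20

```text
t: 6.65
position: [585.1, -158.9, 101.1]
tool_rot: [0.693, 0.721, -0.0, -0.0]
force: [-0.1, 0.2, -1.1]
grip_width: 0.43
grasp_force: 20.0
```

>>> jog_arm:
  targets:
    - {"ax": 0,"ay": 0,"az": 0,"dx": 0,"dy": 0,"dz": 6,"hand": 1}
    - {"ax": 0,"ay": 0,"az": 0,"dx": 0,"dy": 0,"dz": 12,"hand": 1}
    - {"ax": 0,"ay": 0,"az": 0,"dx": 0,"dy": 0,"dz": 18,"hand": 1}
    - {"ax": 0,"ay": 0,"az": 0,"dx": 0,"dy": 0,"dz": 24,"hand": 1}
    - {"ax": 0,"ay": 0,"az": 0,"dx": 0,"dy": 0,"dz": 29,"hand": 1}
    - {"ax": 0,"ay": 0,"az": 0,"dx": 0,"dy": 0,"dz": 32.5,"hand": 1}
    - {"ax": 0,"ay": 0,"az": 0,"dx": 0,"dy": 0,"dz": 33.5,"hand": 1}
    - {"ax": 0,"ay": 0,"az": 0,"dx": 0,"dy": 0,"dz": 33.5,"hand": 1}
  squeeze: 20

```text
t: 7.45
position: [585.4, -159.0, 68.1]
tool_rot: [0.693, 0.721, -0.0, -0.0]
force: [0.6, 0.2, 0.2]
grip_width: 0.432
grasp_force: 20.0
```

>>> jog_arm:
  targets:
    - {"ax": 0,"ay": 0,"az": 0,"dx": 0,"dy": 0,"dz": 0,"hand": 0.3}
    - {"ax": 0,"ay": 0,"az": 0,"dx": 0,"dy": 0,"dz": 0,"hand": 0.2}
    - {"ax": 0,"ay": 0,"az": 0,"dx": 0,"dy": 0,"dz": 0,"hand": 0.1}
    - {"ax": 0,"ay": 0,"az": 0,"dx": 0,"dy": 0,"dz": 0,"hand": 0.1}
    - {"ax": 0,"ay": 0,"az": 0,"dx": 0,"dy": 0,"dz": 0,"hand": 0.1}
    - {"ax": 0,"ay": 0,"az": 0,"dx": 0,"dy": 0,"dz": -30,"hand": 0.1}
    - {"ax": 0,"ay": 0,"az": 0,"dx": 0,"dy": 0,"dz": -75,"hand": 0.1}
    - {"ax": 0,"ay": 0,"az": 0,"dx": 0,"dy": 0,"dz": -120,"hand": 0.1}
    - {"ax": 0,"ay": 0,"az": 0,"dx": 0,"dy": 0,"dz": -120,"hand": 0.1}
    - {"ax": 0,"ay": 0,"az": 0,"dx": 0,"dy": 0,"dz": -120,"hand": 0.1}
  squeeze: 20

```text
t: 8.45
position: [585.6, -159.1, 188.8]
tool_rot: [0.693, 0.721, 0.0, 0.001]
force: [-0.0, 0.2, -1.0]
grip_width: 0.899
grasp_force: 0.0
```

```bash
python3 - <<'E'
from h import *
p=cam('wrist'); save(p,'w4.png'); m=masks(p); s=bot.sense()
print(s['t'],s['position'])
print('knob',blob(p,m['red'],98,108,(580,-49),40))
print('pin',blob(p,m['grey'],98,106,(585,-158),15))
print('sleeve',blob(p,m['white'],86,98,(585,-158),30))
E
```

```text
8.5 [ 585.  -158.9  187.5]
knob {'n': 2092, 'mean': array([581.1, -49.9, 103.3]), 'z': np.float64(103.54941579209297), 'circ': array([581.1, -49.9, 103.5]), 'rect': ((580.9818115234375, -49.584251403808594), (27.893774032592773, 28.616453170776367), 1.7943344116210938), 'px': (316.6363525390625, 53.78409194946289), 'rad': 26.8150634765625}
pin {'n': 608, 'mean': array([ 585. , -158.3,  101.4]), 'z': np.float64(101.92374068265495), 'circ': array([ 584.7, -157.5,  101.9]), 'rect': ((584.56103515625, -158.6999053955078), (17.771221160888672, 18.122642517089844), 80.57709503173828), 'px': (315.5581359863281, 238.18605041503906), 'rad': 15.34488296508789}
sleeve {'n': 1956, 'mean': array([ 585.1, -159.3,   93.4]), 'z': np.float64(93.58791493930232), 'circ': array([ 584.9, -159. ,   93.6]), 'rect': ((584.9462890625, -160.26296997070312), (39.35908508300781, 38.78356170654297), 75.06637573242188), 'px': (315.7727355957031, 237.0), 'rad': 30.789064407348633}
```

View pics/w4.png

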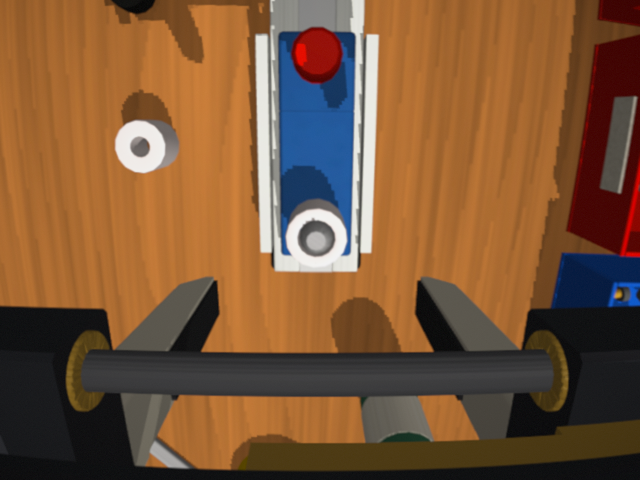

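The sleeve is home at (316,237): its top is at 93.5 mm and the pin stands proud. The narrow sleeve is untouched at (140,147) and the knob is at (317,54). Next, grip the knob.

>>> jog_arm:
  targets:
    - {"ax": 0,"ay": 0,"az": 0,"dx": 40,"dy": 0,"dz": 0,"hand": 0.1}
    - {"ax": 0,"ay": 0,"az": 0,"dx": 80,"dy": 0,"dz": 0,"hand": 0.1}
    - {"ax": 0,"ay": 0,"az": 0,"dx": 109.3,"dy": 0,"dz": 20,"hand": 0.1}
    - {"ax": 0,"ay": 0,"az": 0,"dx": 109.3,"dy": 0,"dz": 60,"hand": 0.1}
    - {"ax": 0,"ay": 0,"az": 0,"dx": 109.3,"dy": 0,"dz": 95,"hand": 0.1}
    - {"ax": 0,"ay": 0,"az": 0,"dx": 109.3,"dy": 0,"dz": 112,"hand": 0.1}
    - {"ax": 0,"ay": 0,"az": 0,"dx": 109.3,"dy": 0,"dz": 116,"hand": 0.4}
    - {"ax": 0,"ay": 0,"az": 0,"dx": 109.3,"dy": 0,"dz": 116,"hand": 1}
    - {"ax": 0,"ay": 0,"az": 0,"dx": 109.3,"dy": 0,"dz": 116,"hand": 1}
    - {"ax": 0,"ay": 0,"az": 0,"dx": 109.3,"dy": 0,"dz": 116,"hand": 1}
    - {"ax": 0,"ay": 0,"az": 0,"dx": 109.3,"dy": 0,"dz": 116,"hand": 1}
    - {"ax": 0,"ay": 0,"az": 0,"dx": 109.3,"dy": 0,"dz": 116,"hand": 1}
    - {"ax": 0,"ay": 0,"az": 0,"dx": 109.3,"dy": 0,"dz": 116,"hand": 1}
    - {"ax": 0,"ay": 0,"az": 0,"dx": 109.3,"dy": 0,"dz": 116,"hand": 1}
  squeeze: 40

```text
t: 9.9
position: [581.4, -49.8, 72.4]
tool_rot: [0.693, 0.721, 0.0, 0.0]
force: [2.0, -0.2, 1.0]
grip_width: 0.312
grasp_force: 40.0
```

>>> jog_arm:
  targets:
    - {"ax": 0,"ay": 0,"az": 0,"dx": 0,"dy": 0,"dz": -5,"hand": 1}
    - {"ax": 0,"ay": 0,"az": 0,"dx": 0,"dy": 0,"dz": -10,"hand": 1}
    - {"ax": 0,"ay": 0,"az": 0,"dx": 0,"dy": 0,"dz": -15,"hand": 1}
    - {"ax": 0,"ay": 0,"az": 0,"dx": 0,"dy": 0,"dz": -18,"hand": 1}
    - {"ax": 0,"ay": 0,"az": 0,"dx": 0,"dy": 0,"dz": -18,"hand": 1}
    - {"ax": 0,"ay": 0,"az": 0,"dx": 0,"dy": 0,"dz": -18,"hand": 1}
  squeeze: 40

```text
t: 10.5
position: [581.3, -49.8, 89.7]
tool_rot: [0.693, 0.721, 0.0, 0.0]
force: [7.3, -0.4, -10.3]
grip_width: 0.314
grasp_force: 40.0
```

>>> jog_arm:
  targets:
    - {"ax": 0,"ay": 0,"az": 0,"dx": 4,"dy": 0.2,"dz": 0,"hand": 1}
    - {"ax": 0,"ay": 0,"az": 0,"dx": 10,"dy": 0.3,"dz": 0,"hand": 1}
    - {"ax": 0,"ay": 0,"az": 0,"dx": 17,"dy": 0.3,"dz": 0,"hand": 1}
    - {"ax": 0,"ay": 0,"az": 0,"dx": 24,"dy": 0.3,"dz": 0,"hand": 1}
    - {"ax": 0,"ay": 0,"az": 0,"dx": 31,"dy": 0.3,"dz": 0,"hand": 1}
    - {"ax": 0,"ay": 0,"az": 0,"dx": 38,"dy": 0.3,"dz": 0,"hand": 1}
    - {"ax": 0,"ay": 0,"az": 0,"dx": 45,"dy": 0.3,"dz": 0,"hand": 1}
    - {"ax": 0,"ay": 0,"az": 0,"dx": 52,"dy": 0.3,"dz": 0,"hand": 1}
    - {"ax": 0,"ay": 0,"az": 0,"dx": 57,"dy": 0.3,"dz": 0,"hand": 1}
    - {"ax": 0,"ay": 0,"az": 0,"dx": 60,"dy": 0.3,"dz": 0,"hand": 1}
    - {"ax": 0,"ay": 0,"az": 0,"dx": 60,"dy": 0.3,"dz": 0,"hand": 1}
    - {"ax": 0,"ay": 0,"az": 0,"dx": 60,"dy": 0.3,"dz": 0,"hand": 1}
  squeeze: 40

```text
t: 11.7
position: [579.2, 10.5, 89.6]
tool_rot: [0.693, 0.721, 0.0, 0.0]
force: [6.3, 2.7, -10.5]
grip_width: 0.315
grasp_force: 40.0
```

```bash
python3 - <<'E'
from h import *
p=cam('top'); m=masks(p)
print(bot.sense()['t'],'knob',blob(p,m['red'],98,135,(578,10),60))
print('pin',blob(p,m['grey'],97,106,(583,-98),25))
print('sleeve',blob(p,m['white'],86,98,(583,-98),30))
E
```

```text
11.75 knob None
pin {'n': 68, 'mean': array([583.4, -99. , 100.8]), 'z': np.float64(100.78533604474791), 'circ': array([583.8, -96.4, 100.8]), 'rect': ((583.4019165039062, -97.82238006591797), (20.241308212280273, 19.072208404541016), 88.82334899902344), 'px': (365.5, 200.0), 'rad': 6.020897388458252}
sleeve {'n': 209, 'mean': array([ 583.5, -100.1,   92.9]), 'z': np.float64(92.84646405917567), 'circ': array([ 583.4, -100. ,   92.8]), 'rect': ((583.5147094726562, -100.11788177490234), (37.220863342285156, 37.94826889038086), 89.48218536376953), 'px': (367.0, 201.0), 'rad': 9.848958015441895}
```

>>> jog_arm:
  targets:
    - {"ax": 0,"ay": 0,"az": 0,"dx": 0,"dy": 0,"dz": 4,"hand": 1}
    - {"ax": 0,"ay": 0,"az": 0,"dx": 0,"dy": 0,"dz": 8,"hand": 1}
    - {"ax": 0,"ay": 0,"az": 0,"dx": 0,"dy": 0,"dz": 12,"hand": 1}
    - {"ax": 0,"ay": 0,"az": 0,"dx": 0,"dy": 0,"dz": 15,"hand": 1}
    - {"ax": 0,"ay": 0,"az": 0,"dx": 0,"dy": 0,"dz": 17,"hand": 1}
    - {"ax": 0,"ay": 0,"az": 0,"dx": 0,"dy": 0,"dz": 18,"hand": 1}
    - {"ax": 0,"ay": 0,"az": 0,"dx": 0,"dy": 0,"dz": 18,"hand": 1}
    - {"ax": 0,"ay": 0,"az": 0,"dx": 0,"dy": 0,"dz": 18,"hand": 1}
  squeeze: 40

```text
t: 12.55
position: [579.3, 10.3, 72.4]
tool_rot: [0.693, 0.721, 0.0, 0.0]
force: [3.8, 2.8, -1.0]
grip_width: 0.311
grasp_force: 40.0
```

```bash
python3 - <<'E'
from h import *
p=cam('side'); m=masks(p); save(p,'s5.png')
P=cloud(p,m['red']); P=P[np.hypot(P[:,0]-579,P[:,1]-10)<40]; print('red z',np.percentile(P[:,2],[2,50,98]),len(P))
print('sleeve',blob(p,m['white'],84,98,(583,-98),30))
a=p['pixels'][150:350,200:400,::-1]; cv2.imwrite('pics/s5c.png',cv2.resize(a,(600,600),interpolation=cv2.INTER_CUBIC))
s=bot.sense(); print(s['t'],s['position'],s['force'])
p=cam('top'); m=masks(p); print('top sleeve',blob(p,m['white'],86,98,(583,-98),30))
E
```

```text
red z [ 71.5  94.  103.5] 250
sleeve {'n': 30, 'mean': array([592.2, -92.5,  92.1]), 'z': np.float64(91.7037349136125), 'circ': array([591. , -91.8,  91.7]), 'rect': ((589.9701538085938, -93.48236083984375), (17.80551528930664, 22.388809204101562), 72.15817260742188), 'px': (278.5, 219.0), 'rad': 4.609872341156006}
12.6 [579.3  10.3  72.4] [4.4 1.5 0.5]
top sleeve {'n': 210, 'mean': array([ 583.3, -100.4,   92.8]), 'z': np.float64(92.95701998644313), 'circ': array([ 583.4, -100.6,   93. ]), 'rect': ((583.2348022460938, -100.98324584960938), (38.87702560424805, 37.90272903442383), 88.49581146240234), 'px': (367.26190185546875, 200.9920654296875), 'rad': 9.738195419311523}
```

View pics/s5c.png

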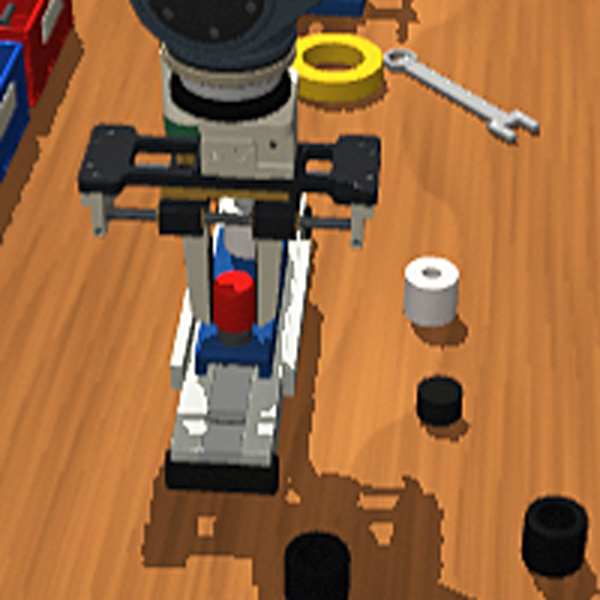

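The picture shows the knob at crop (235,300) with its top at about 103 mm, so the pin is down, and the section is one hole along. I'll press down gently to confirm the stop, then hand in.

>>> jog_arm:
  targets:
    - {"ax": 0,"ay": 0,"az": 0,"dx": 0,"dy": 0,"dz": 0.5,"hand": 1}
    - {"ax": 0,"ay": 0,"az": 0,"dx": 0,"dy": 0,"dz": 1,"hand": 1}
    - {"ax": 0,"ay": 0,"az": 0,"dx": 0,"dy": 0,"dz": 1,"hand": 1}
    - {"ax": 0,"ay": 0,"az": 0,"dx": 0,"dy": 0,"dz": 1,"hand": 1}
    - {"ax": 0,"ay": 0,"az": 0,"dx": 0,"dy": 0,"dz": 1,"hand": 1}
  squeeze: 40

```text
t: 13.15
position: [579.4, 10.2, 72.3]
tool_rot: [0.693, 0.721, 0.0, 0.001]
force: [0.7, 2.0, 11.1]
grip_width: 0.317
grasp_force: 40.0
```

```bash
python3 -c "
from plant import bot; print(bot.sign_off())"
```

```text
the job is handed in; nothing more can be done
None
```

I handed the job in at about 13 s: the wide sleeve is home on the gauge pin, the section is about 60 mm along at the next hole with the lock pin fully down, and the red knob is still gripped at 40 N (sign-off returned no verdict).

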